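# Set out the sanding lot on the sale tray

### The job

Set out the sanding lot on the orange tray for the sale: put the battery pack squarely on the middle of the charger, its long side along the charger's long side, and lay the sanding block, cork down, on the tray floor in front of the bit case (on the robot's side), centred on the case and with its long side parallel to the case's front. Nest the three sanding sleeves upright on the tray floor midway between the charger and the bit case, in line with their middles: stand the widest there first, then the middle one inside it, then the thinnest inside that. Leave the wax tin and the screw jar where they are; the battery and the block may be placed at any time.

Things in the scene. Friction and masses are not known exactly. Their poses are not given: they have to be found in the camera images.
- sleeve_wide: the widest and shortest of three brown sanding sleeves: a plain stiff tube open at both ends, standing upright, outside diameter 68 mm, inside 61 mm, 50 mm tall. Origin: centre of its bottom end, z up the tube. Starts on the table, beside or in front of the tray.
- sleeve_mid: the middle one of three brown sanding sleeves: a plain stiff tube open at both ends, standing upright, outside diameter 46 mm, inside 39 mm, 80 mm tall. When it stands inside the widest one its top 30 mm stick out above that one's rim. Origin: centre of its bottom end, z up the tube. Starts on the table, beside or in front of the tray.
- sleeve_thin: the thinnest and tallest of three brown sanding sleeves: a plain stiff tube open at both ends, standing upright, outside diameter 26 mm, inside 19 mm, 110 mm tall. When it stands inside the middle one its top 30 mm stick out above that one's rim. Origin: centre of its bottom end, z up the tube. Starts on the table, beside or in front of the tray.
- battery: black power-tool battery pack: a block 60 (x) by 90 (y) by 38 mm high with a narrower raised terminal block, 44 by 70 by 12 mm, on top (50 mm in all). Origin: centre of its underside, y along its long side, z up. Starts on the table, terminals up, and stays that way up.
- sanding_block: pale wooden hand sanding block with a cork sole, 55 (x) by 90 (y) by 40 mm high. Origin: centre of its cork underside, y along its long side, z up. Starts on the table, cork down, and stays that way up.
- tray: fixed shallow orange plastic tray, 260 (x) by 400 (y) mm, floor 4 mm thick, rim 16 mm above the table. Origin: centre of its underside; -x: its front edge, towards the robot (turned up to 8 degrees). Case and charger stand on it, squared to it, fronts forward, at x = 20 mm, one at y = +135, the other at y = -135 mm (sides change); midway between them is x = 20 mm, y = 0.
- bit_case: fixed closed black drill-bit case with ribbed lid, small handle and two bright latches on its front, 90 (x) by 120 (y) by 50 mm high, on the tray floor. Origin: centre of its underside, 4 mm above the table; -x: its front (robot side). The bare tray floor before it is about 100 mm deep; a block centred 105 mm in front of the case's centre stands well there.
- charger: fixed grey plastic battery charger with a flat top carrying two dark guide strips and brass contacts (flush, not guiding), 100 (x) by 120 (y) by 45 mm high, standing on the tray floor, so its top is 49 mm above the table. Origin: centre of its underside, 4 mm above the table; y along its long side, z up.
- wax_tin: loose low round steel tin, 60 mm across and 40 mm high, on the tray near the middle of its front edge, in front of the gap between case and charger; a bystander to leave in its place. Origin: centre of its underside.
- screw_jar: loose round glass jar with a steel cap, 56 mm across and 75 mm high, standing on the table among the loose things; a bystander to leave in its place. Origin: centre of its underside.
Not all that is in view belongs to the job. Leave any pink or turquoise look-alike of the sleeve_thin alone.

How it is judged:
By the outcome, as a careful person would: the job done as asked, in the order asked, and still so for the second after the job is handed in, with the robot touching nothing.
It also fails if it takes over 128 s, if anything falls off the work surface, if the arm or the gripper's body presses on something with over 40 N, if the wrist force passes 120 N, or if a joint passes its speed limit or range.

### The arm

A 6-joint arm with a two-finger parallel gripper is mounted at the origin on the work surface. World frame = base frame: x ahead of the robot, y to its left, z up, the work surface at z = 0. Lengths are in m, angles in rad, forces in N, time in s.
With the tool pointing down it reaches from about 0.35 to 0.775 m from the base axis. Payload 7.3 kg.
Tool frame: the origin (TCP) lies at the very end of the fingers, on their centre line; the grasp point (between the pads) lies 19 mm behind it; z points along the fingers, y is the line along which they close (so a half turn about z gives the same grasp; the last joint's range is limited). The gripper opens to 92 mm and grips with 3 to 60 N. Pads are 19 mm wide; open, the fingers measure 130 mm over their backs; the gripper's body (75 mm by 190 mm) begins 47 mm behind the grasp point.
Start: joints at [-1.351, 0.342, 1.524, -0, 1.275, -0.146], TCP at [0.188, -0.49, 0.227] pointing down, gripper open.
Joint ranges: [-2.53, 2.53], [-0.77, 2.02], [0.04, 2.7], [-1, 4.14], [0.28, 2.66], [-3.11, 3.11]. Speed limits (rad/s): [2.57, 2.57, 3.14, 3.14, 3.14, 3.14].

### API

Orientations are given as [roll, pitch, yaw] about the fixed x, y, z axes, in that order (R = Rz(yaw) Ry(pitch) Rx(roll)).
In Python, from cell import robot gives the robot as it stands.
- The arm moves only by the tool apply_moves, never from a script. Its argument "rows" is a list of rows, each an object with "xyz": the shift along the tool's x, y, z in mm, a list of three; "turn": the turn about the tool's z in rad. A call has 1 to 10 rows; each row shifts and turns the commanded pose from where the row before left it, along the tool's axes as they then stand; what a row does not reach is not made up. A row lasts 1/8 s, in which the tool goes at most 62.5 mm and 10.7 degrees, less where a joint would pass 70% of its speed; a pose out of reach is approached as far as the arm can. A call with a gripper value outside its range is refused whole. "gripper" is the opening, from 0 (shut) to 1 (fully open), set as the call begins (left out, the last holds). The fingers move at their own pace and stop on an object; "newtons" is the grip in N (left out, the last holds). Time passes only in rows, so rows that do not move let the fingers close. It gives the time, the measured TCP pose, the force and the opening at its end, in the units of the state.
- robot.observe(): the state, without advancing time (a new reading comes with each control period).
- robot.read_camera(name): name is "scene" or "top" or "wrist"; returns a dict with "frame" (384x512x3 uint8, blue, green, red), "mtx" (3x3 intrinsics, pixels), "R" (3x3) and "t" (3): a world point X has camera coordinates R X + t; the wrist camera has in their place "T_tool_cam" (4x4, takes a point from camera to tool coordinates, whose origin is the TCP and whose axes are the flange's). Camera axes: x right, y down, z forward; pixel columns grow to the right and rows downward; lengths in m; the calibration is good to about 2 mm. The wrist camera is an equidistant fisheye: a pixel r from the principal point sees the ray r / f radians off the axis. A picture is of the moment at which its call begins: read the wrist's pose just before it. There is no depth.
- robot.hand_in(): hands the job in, once; it reports no verdict.
The state is a dict: "time": time; "qpos": joint angles; "qvel": joint speeds; "joint_efforts": joint torques, N m; "tool_pos": TCP position; "tool_rot": TCP orientation; "contact_force": force on the tool from outside, world axes, zero at the start; "torque": the same for the moment, N m; "opening": finger opening in m.
Only numpy, scipy, OpenCV 4.12 (cv2) and the standard library are available. Lean on these libraries where they do the work, as an engineer would, in place of code of your own. Each camera call takes 0.05 s, during which the arm holds its last target. There are 200 camera calls.

## Working session

There is one attempt and no reset: what is moved stays moved. The work goes in short steps, Python scripts to look and compute and a tool call to move; the robot and the scene stay as the last step left them, time stands still between calls to the robot, and variables do not carry over. Pictures are saved under pics/ and viewed, on a budget of 14 in all, crops included, one or two more only if the job needs it, and the job is handed in when it is done.

Besides the shell and the picture viewer there is one more tool, called after "Call:" by a JSON object that holds its "op" and its "data". apply_moves: Moves the arm, as the interface text tells. Its arguments: {"type":"object","properties":{"rows":{"type":"array"},"gripper":{"type":"number"},"newtons":{"type":"number"}},"required":["rows"]}

```bash
ls; mkdir -p pics; python3 - <<'E'
from cell import robot
import cv2,numpy as np
print(robot.observe())
for n in("scene","top"):
    c=robot.read_camera(n); cv2.imwrite(f"pics/{n}0.png",c["frame"]); np.savez(f"{n}0.npz",**c)
    print(n,c["mtx"],c["R"],c["t"])
a=cv2.imread("pics/top0.png");cv2.imwrite("pics/top0b.png",cv2.resize(a,(800,600),interpolation=cv2.INTER_CUBIC))
E
```

```text
pics
{'time': 0.0, 'qpos': array([-1.35099599e+00,  3.42724068e-01,  1.52503345e+00,  6.67603860e-06,
        1.27536648e+00, -1.45976538e-01]), 'qvel': array([ 8.32219536e-04, -2.93398176e-03,  1.04469073e-03,  1.32249071e-04,
       -1.03521866e-05, -5.81324273e-05]), 'joint_efforts': array([-2.00784125e-03, -4.31250823e+01, -2.44222015e+01,  7.15545123e-02,
        5.58232516e-02, -1.10853248e-04]), 'tool_pos': array([ 0.1877243 , -0.48985679,  0.22603852]), 'tool_rot': array([-3.14007853e+00, -2.29062706e-04,  3.65774754e-01]), 'contact_force': array([-0.4478902 , -0.31234451,  0.60166033]), 'torque': array([-0.01503803,  0.04018716, -0.03960272]), 'opening': 0.09204533979517544}
scene [[396.33238039   0.         251.91923566]
 [  0.         396.33238039 195.18064387]
 [  0.           0.           1.        ]] [[-0.72785841  0.68572684  0.00091335]
 [ 0.48189508  0.51244976 -0.71075479]
 [-0.48785168 -0.51688871 -0.70343926]] [ 0.36008911 -0.23660098  1.30897683]
top [[364.32750789   0.         261.21767919]
 [  0.         364.32750789 184.51915645]
 [  0.           0.           1.        ]] [[-2.98237774e-02 -9.99540407e-01 -5.43299405e-03]
 [-9.85007484e-01  3.03132472e-02 -1.69827454e-01]
 [ 1.69914094e-01  2.86643625e-04 -9.85458837e-01]] [0.037412   0.48633796 0.83052304]
```

View pics/top0b.png

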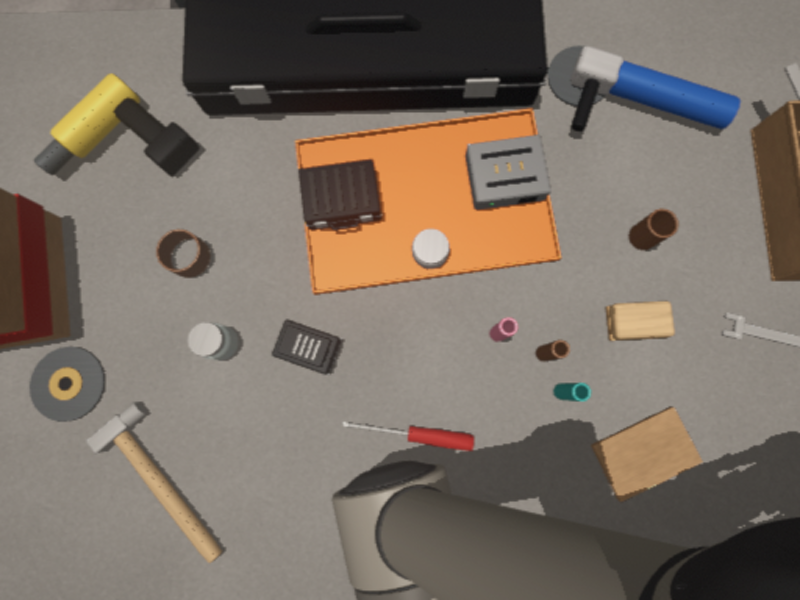

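View pics/scene0.png

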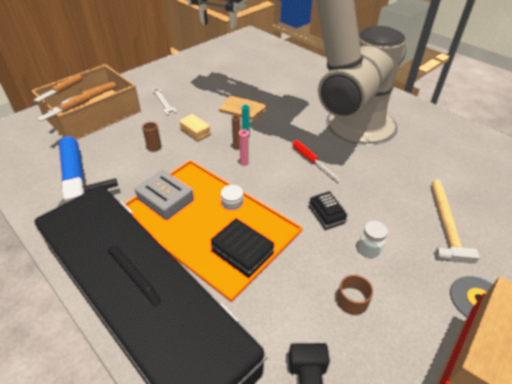

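```bash
cat > h.py <<'E'
import cv2,numpy as np
from scipy.spatial.transform import Rotation as Ro
def ray(c,px):
    d=cv2.undistortPoints(np.float64(px).reshape(-1,1,2),c["mtx"],None).reshape(-1,2)
    d=np.c_[d,np.ones(len(d))]@c["R"]; return -c["R"].T@c["t"],d
def plane(c,px,z):
    o,d=ray(c,px); return o+d*((z-o[2])/d[:,2])[:,None]
def wplane(c,s,px,z):   # wrist fisheye pixels onto the plane z
    K=c["mtx"]; p=(np.float64(px).reshape(-1,2)-K[:2,2])/np.diag(K)[:2]
    th=np.linalg.norm(p,axis=1)[:,None]; v=np.c_[p*np.sinc(0)*np.sin(th)/np.maximum(th,1e-9),np.cos(th)]
    T=np.eye(4);T[:3,:3]=Ro.from_euler("xyz",s["tool_rot"]).as_matrix();T[:3,3]=s["tool_pos"]
    T=T@c["T_tool_cam"]; d=v@T[:3,:3].T; o=T[:3,3]; return o+d*((z-o[2])/d[:,2])[:,None]
def fit(obj,w):         # rigid 2D fit, no scale: obj->world; returns angle, shift, residuals mm
    a,b=obj.mean(0),w.mean(0); R,_=Ro.align_vectors(np.c_[w-b,np.zeros(len(w))],np.c_[obj-a,np.zeros(len(obj))])
    M=R.as_matrix()[:2,:2]; t=b-M@a; return np.arctan2(M[1,0],M[0,0]),t,np.linalg.norm(obj@M.T+t-w,axis=1)*1e3
def go(s,xyz,yaw=None): # shift in tool axes (mm) before the turn, and turn
    R=Ro.from_euler("xyz",s["tool_rot"]); d=R.inv().apply(np.array(xyz)-s["tool_pos"])*1e3
    y=s["tool_rot"][2]; tn=0 if yaw is None else -((yaw-y+np.pi/2)%np.pi-np.pi/2)
    Rn=R*Ro.from_euler("z",tn); dn=Rn.inv().apply(np.array(xyz)-s["tool_pos"])*1e3
    print("shift before turn",d.round(1),"turn",round(tn,3),"shift after turn",dn.round(1))
E
python3 - <<'E'
from h import *
c=dict(np.load("top0.npz")); f=c["frame"]; hsv=cv2.cvtColor(f,cv2.COLOR_BGR2HSV)
m=cv2.inRange(hsv,(5,150,120),(20,255,255))
cs,_=cv2.findContours(m,0,1); k=max(cs,key=cv2.contourArea); hull=cv2.convexHull(k)
q=cv2.approxPolyDP(hull,8,True).reshape(-1,2); print(q.tolist())
w=plane(c,q,.016)[:,:2]; print(w.round(4).tolist())
if len(q)==4:
    o=np.array([[-.13,.2],[-.13,-.2],[.13,-.2],[.13,.2]])
    ref=[w[np.argmin(((w-p)**2).sum(1))] for p in [[w[:,0].min()-.0,w[:,1].max()],[w[:,0].min(),w[:,1].min()],[w[:,0].max(),w[:,1].min()],[w[:,0].max(),w[:,1].max()]]]
    a,t,r=fit(o,np.array(ref)); print("tray",a,t,r)
    R=np.array([[np.cos(a),-np.sin(a)],[np.sin(a),np.cos(a)]])
    for n,p in dict(charger=(.02,-.135),case=(.02,.135),mid=(.02,0),block=(-.085,.135)).items(): print(n,(R@p+t).round(4))
s=1.5625
for n,(x,y,z) in dict(wide=(182,250,.05),mid=(661,224,.08),thin=(561,348,.11),pink=(509,326,.11),teal=(583,392,.11),battery=(308,344,.05),block=(643,318,.04),jar=(207,338,.075),tin=(431,245,.044),chargertop=(509,170,.049),casetop=(340,190,.054)).items():
    p=plane(c,[((x+.5)/s-.5,(y+.5)/s-.5)],z)[0]; print(n,p.round(3),np.hypot(*p[:2]).round(3))
E
```

```text
[[340, 70], [357, 165], [201, 187], [190, 90]]
[[0.7878, -0.1914], [0.5336, -0.2167], [0.49, 0.1712], [0.7451, 0.1992]]
tray 0.1085369224325708 [ 0.63911352 -0.00940855] [4.49554586 5.95822119 3.55552933 4.57299824]
charger [ 0.6736 -0.1414]
case [0.6444 0.127 ]
mid [ 0.659  -0.0072]
block [0.54   0.1156]
wide [0.557 0.369 0.05 ] 0.668
mid [ 0.567 -0.356  0.08 ] 0.669
thin [ 0.386 -0.186  0.11 ] 0.428
pink [ 0.418 -0.116  0.11 ] 0.434
teal [ 0.325 -0.211  0.11 ] 0.388
battery [0.406 0.175 0.05 ] 0.443
block [ 0.431 -0.332  0.04 ] 0.544
jar [0.418 0.318 0.075] 0.525
tin [ 0.554 -0.014  0.044] 0.554
chargertop [ 0.67  -0.141  0.049] 0.685
casetop [0.644 0.125 0.054] 0.656
```

Call:
{"op": "apply_moves", "data": {"rows": [{"xyz":[56,-13,-6],"turn":0},{"xyz":[56,-13,-6],"turn":0},{"xyz":[56,-13,-6],"turn":0},{"xyz":[56,-13,-6],"turn":0},{"xyz":[56,-12,-6],"turn":0},{"xyz":[0,0,0],"turn":-0.18},{"xyz":[0,0,0],"turn":-0.18},{"xyz":[0,0,0],"turn":-0.18},{"xyz":[0,0,0],"turn":-0.18},{"xyz":[0,0,0],"turn":-0.18}], "gripper": 1, "newtons": 20}}

```text
time: 1.35
tool_pos: [0.4262, -0.3302, 0.2562]
tool_rot: [-3.141, -0.0, 1.272]
contact_force: [-0.2, -1.0, -0.1]
opening: 0.092
```

```bash
cat >> h.py <<'E'
def snap(name):
    from cell import robot
    s=robot.observe(); c=robot.read_camera("wrist"); cv2.imwrite(f"pics/{name}.png",c["frame"])
    np.savez(name+".npz",**c,**s); return s,c
def load(name):
    d=dict(np.load(name+".npz")); return d,d
E
python3 - <<'E'
from h import *
s,c=snap("w1"); print(s["tool_pos"],s["tool_rot"]); print(c["mtx"],c["T_tool_cam"])
E
```

```text
[ 0.42623847 -0.33015235  0.2562418 ] [-3.14065880e+00 -4.50709904e-04  1.27179533e+00]
[[297.31863964   0.         254.41195461]
 [  0.         297.31863964 192.7119591 ]
 [  0.           0.           1.        ]] [[-3.75043001e-04 -9.62950225e-01 -2.69678926e-01  7.19591272e-02]
 [ 9.99999880e-01 -2.76411934e-04 -4.03709786e-04  4.70074120e-04]
 [ 3.14209956e-04 -2.69679045e-01  9.62950214e-01 -1.58344443e-01]
 [ 0.00000000e+00  0.00000000e+00  0.00000000e+00  1.00000000e+00]]
```

View pics/w1.png

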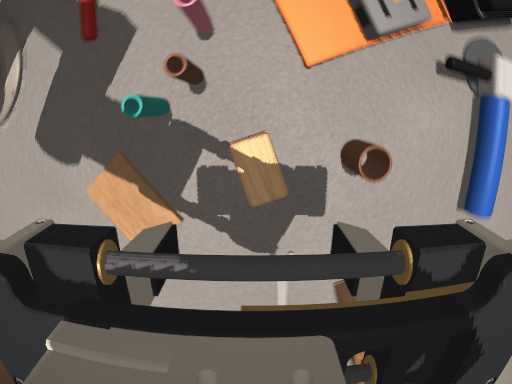

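```bash
python3 - <<'E'
from h import *
s,c=load("w1"); f=c["frame"]; hsv=cv2.cvtColor(f,cv2.COLOR_BGR2HSV)
for p in [(258,168),(245,150),(270,185),(235,150),(300,180),(374,162),(362,150),(358,165),(388,162),(177,66),(190,75),(165,66)]: print(p,hsv[p[1],p[0]])
m=cv2.inRange(hsv,(8,70,40),(30,255,255)); m[215:]=0; m[:,:205]=0; m[:,320:]=0;m[:100]=0
k=max(cv2.findContours(m,0,1)[0],key=cv2.contourArea); h=cv2.convexHull(k).reshape(-1,2)
for z in(.04,0): 
    w=wplane(c,s,h,z)[:,:2]; (cx,cy),(a,b),an=cv2.minAreaRect((w*1e3).astype(np.float32)); print(z,cx,cy,a,b,an)
print(cv2.approxPolyDP(h.reshape(-1,1,2),4,True).reshape(-1,2).tolist())
print("mid,thin,tea",wplane(c,s,[(374,162)],.08),wplane(c,s,[(177,66)],.11),wplane(c,s,[(131,106)],.11))
cr=[cv2.resize(f[y:y+120,x:x+130],(390,360),interpolation=cv2.INTER_CUBIC) for x,y in((195,110),(320,110))]
cv2.imwrite("pics/w1c.png",np.hstack(cr))
E
```

```text
(258, 168) [ 15 111 126]
(245, 150) [ 22  87 253]
(270, 185) [ 16 113 126]
(235, 150) [ 15 112 127]
(300, 180) [13 29 80]
(374, 162) [ 10 132  62]
(362, 150) [ 10 131  66]
(358, 165) [ 10 130 102]
(388, 162) [ 11 137  56]
(177, 66) [ 11 127  56]
(190, 75) [ 10 132  56]
(165, 66) [ 11 110 155]
0.04 430.5926208496094 -333.50238037109375 54.224220275878906 91.01095581054688 1.9164718389511108
0 428.73345947265625 -341.1759948730469 60.01403045654297 100.72869873046875 1.9164785146713257
[[267, 130], [287, 194], [251, 206], [229, 143]]
mid,thin,tea [[ 0.56883609 -0.35662633  0.08      ]] [[ 0.38634545 -0.19012631  0.11      ]] [[ 0.32469411 -0.2118722   0.11      ]]
```

View pics/w1c.png

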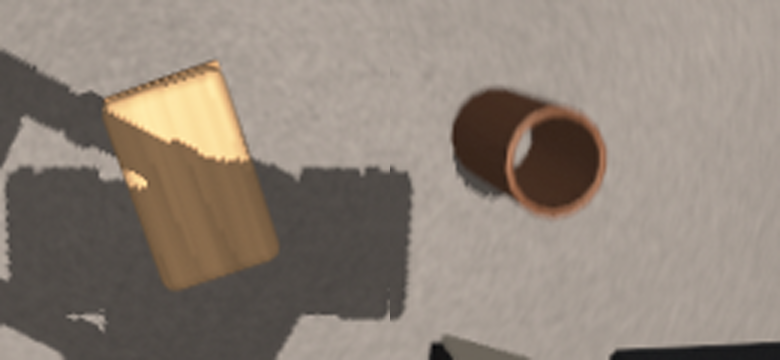

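```bash
python3 - <<'E'
from h import *
from cell import robot
go(robot.observe(),[.4306,-.333,.018],1.604)
E
```

```text
shift before turn [ -1.6   5.2 238.3] turn -0.325 shift after turn [ -3.1   4.5 238.3]
```

Call:
{"op": "apply_moves", "data": {"rows": [{"xyz":[0,0,0],"turn":-0.165},{"xyz":[0,0,0],"turn":-0.16},{"xyz":[-3,4.5,60],"turn":0},{"xyz":[0,0,60],"turn":0},{"xyz":[0,0,50],"turn":0},{"xyz":[0,0,40],"turn":0},{"xyz":[0,0,28],"turn":0},{"xyz":[0,0,0],"turn":0}]}}

```text
time: 2.4
tool_pos: [0.4297, -0.332, 0.0166]
tool_rot: [-3.138, -0.004, 1.589]
contact_force: [0.1, -0.0, -0.1]
opening: 0.0916
```

Call:
{"op": "apply_moves", "data": {"rows": [{"xyz":[0,0,0],"turn":0},{"xyz":[0,0,0],"turn":0},{"xyz":[0,0,0],"turn":0},{"xyz":[0,0,0],"turn":0},{"xyz":[0,0,0],"turn":0},{"xyz":[0,0,0],"turn":0}], "gripper": 0.4, "newtons": 30}}

```text
time: 3.15
tool_pos: [0.4311, -0.3335, 0.0193]
tool_rot: [3.141, 0.001, 1.591]
contact_force: [-1.5, 1.1, 4.9]
opening: 0.0546
```

Call:
{"op": "apply_moves", "data": {"rows": [{"xyz":[0,0,-60],"turn":0},{"xyz":[0,0,-62],"turn":0},{"xyz":[0,0,-62],"turn":0},{"xyz":[52,16,0],"turn":0},{"xyz":[52,16,0],"turn":0},{"xyz":[52,16,0],"turn":0},{"xyz":[52,16,0],"turn":0},{"xyz":[52,16,0],"turn":0},{"xyz":[52,16,0],"turn":0},{"xyz":[52,16,0],"turn":0}]}}

```text
time: 4.4
tool_pos: [0.5357, 0.0347, 0.2024]
tool_rot: [-3.141, 0.0, 1.591]
contact_force: [0.4, -1.1, -1.7]
opening: 0.0546
```

Call:
{"op": "apply_moves", "data": {"rows": [{"xyz":[26,8,0],"turn":-0.09},{"xyz":[0,0,0],"turn":0},{"xyz":[0,0,0],"turn":0}]}}

```text
time: 4.78
tool_pos: [0.5428, 0.0584, 0.2023]
tool_rot: [-3.141, 0.0, 1.68]
contact_force: [-0.5, -0.3, -1.4]
opening: 0.0544
```

```bash
python3 - <<'E'
from h import *
s,c=snap("w2"); print(s["tool_pos"],s["tool_rot"],s["opening"])
cv2.imwrite("pics/w2b.png",cv2.resize(c["frame"],(800,600),interpolation=cv2.INTER_CUBIC))
E
```

```text
[0.54275957 0.05841932 0.20230703] [-3.14057242e+00  4.32840522e-04  1.67957713e+00] 0.05441568144790615
```

View pics/w2b.png

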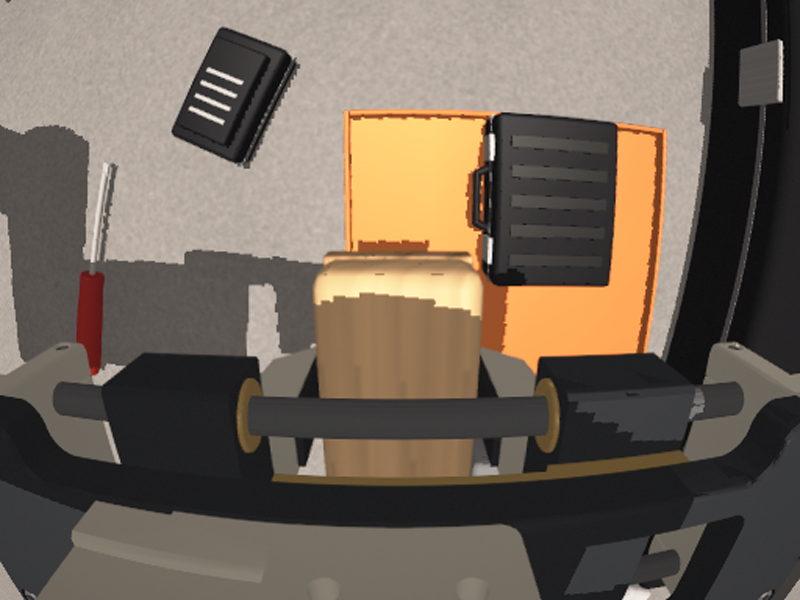

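```bash
python3 - <<'E'
from h import *
s,c=load("w2"); k=1.5625
P=lambda px,z: wplane(c,s,(np.float64(px)+.5)/k-.5,z)[:,:2]
w=P([(345,111),(665,129)],.016); print("tray L corners",w.round(4).tolist(),np.linalg.norm(w[1]-w[0]),np.arctan2(*(w[1]-w[0])[::-1]))
w=P([(494,114),(617,123),(611,286),(487,284)],.054); print("case top",w.round(4).tolist())
o=np.array([[-.045,.06],[.045,.06],[.045,-.06],[-.045,-.06]]); a,t,r=fit(o,w); print("case",a,t,r)
R=np.array([[np.cos(a),-np.sin(a)],[np.sin(a),np.cos(a)]]); print("block tgt",R@[-.105,0]+t)
w=P([(223,27),(298,64),(246,163),(173,133)],.038); print("batt",w.round(4).tolist(),[np.linalg.norm(w[i]-w[i-1]).round(4) for i in range(4)])
f=c["frame"]; cr=[cv2.resize(f[y:y+h,x:x+w_],None,fx=4,fy=4,interpolation=cv2.INTER_CUBIC) for x,y,w_,h in((295,60,105,135),(100,5,95,135))]
cv2.imwrite("pics/w2c.png",np.hstack(cr))
E
```

```text
tray L corners [[0.4913, 0.1734], [0.7464, 0.2028]] 0.25677564507177525 0.11506068973042154
case top [[0.5932, 0.1783], [0.6823, 0.1896], [0.6978, 0.0729], [0.6038, 0.0634]]
case 0.11238180447850338 [0.64425504 0.12606837] [2.35281746 1.11889236 2.51058905 3.20691105]
block tgt [0.5399174 0.1142931]
batt [[0.3965, 0.2314], [0.4572, 0.2027], [0.4266, 0.1296], [0.3655, 0.1504]] [np.float64(0.0867), np.float64(0.0672), np.float64(0.0792), np.float64(0.0645)]
```

View pics/w2c.png

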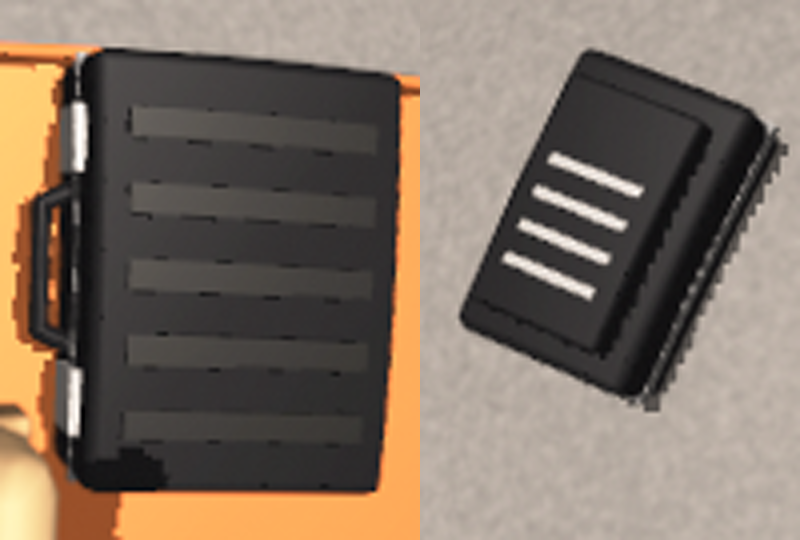

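```bash
python3 - <<'E'
from h import *
s,c=load("w2"); 
a=.111; R=np.array([[np.cos(a),-np.sin(a)],[np.sin(a),np.cos(a)]]); t=np.array([.6443,.1265])
for z in (.024,.03,.04): print(z,((wplane(c,s,[(302.5,118),(303,100),(303,145),(310,70)],z)[:,:2]-t)@R).round(4).tolist())
from cell import robot
p=R@[-.1075,0]+t; print(p); go(robot.observe(),[*p,.0245],np.pi/2+a)
E
```

```text
0.024 [[-0.0541, 0.0086], [-0.0537, 0.0292], [-0.0529, -0.0223], [-0.0458, 0.0641]]
0.03 [[-0.055, 0.0088], [-0.0547, 0.029], [-0.0539, -0.0217], [-0.0469, 0.0633]]
0.04 [[-0.0566, 0.009], [-0.0563, 0.0286], [-0.0555, -0.0205], [-0.0488, 0.0618]]
[0.53746157 0.11459199]
shift before turn [ 56.8   0.9 177.9] turn -0.003 shift after turn [ 56.8   1.1 177.9]
```

Call:
{"op": "apply_moves", "data": {"rows": [{"xyz":[29,0.5,0],"turn":-0.003},{"xyz":[28,0.5,0],"turn":0},{"xyz":[0,0,0],"turn":0},{"xyz":[0,0,50],"turn":0},{"xyz":[0,0,50],"turn":0},{"xyz":[0,0,40],"turn":0},{"xyz":[0,0,25],"turn":0},{"xyz":[0,0,8],"turn":0},{"xyz":[0,0,4],"turn":0},{"xyz":[0,0,0],"turn":0}]}}

```text
time: 6.08
tool_pos: [0.5384, 0.1155, 0.0265]
tool_rot: [3.14, 0.0, 1.683]
contact_force: [0.4, 0.3, -0.8]
opening: 0.0551
```

Call:
{"op": "apply_moves", "data": {"rows": [{"xyz":[-1,0,2],"turn":0},{"xyz":[0,0,1],"turn":0},{"xyz":[0,0,0],"turn":0}]}}

```text
time: 6.45
tool_pos: [0.5382, 0.1148, 0.0232]
tool_rot: [3.141, 0.0, 1.684]
contact_force: [0.0, -1.4, 2.7]
opening: 0.0547
```

Call:
{"op": "apply_moves", "data": {"rows": [{"xyz":[0,0,0],"turn":0},{"xyz":[0,0,0],"turn":0},{"xyz":[0,0,-15],"turn":0},{"xyz":[0,0,-40],"turn":0},{"xyz":[0,0,-60],"turn":0},{"xyz":[0,0,-40],"turn":0}], "gripper": 0.65}}

```text
time: 7.2
tool_pos: [0.5386, 0.1149, 0.1816]
tool_rot: [3.138, 0.0, 1.684]
contact_force: [0.6, 0.6, 0.1]
opening: 0.0597
```

```bash
python3 - <<'E'
from h import *
from cell import robot
go(robot.observe(),[.58,.29,.20])
go(robot.observe(),[.43,.12,.20],np.pi/2-.38)
E
```

```text
shift before turn [169.3  61.  -18.2] turn 0 shift after turn [169.3  61.  -18.2]
shift before turn [  17.3 -107.2  -18.9] turn 0.493 shift after turn [ -35.5 -102.6  -18.9]
```

Call:
{"op": "apply_moves", "data": {"rows": [{"xyz":[25,-40,-24],"turn":0},{"xyz":[25,-40,-24],"turn":0},{"xyz":[24,-41,-22],"turn":0},{"xyz":[0,0,0],"turn":0.16},{"xyz":[0,0,0],"turn":0.16},{"xyz":[0,0,0],"turn":0.16},{"xyz":[0,0,0],"turn":0}], "gripper": 1}}

```text
time: 8.07
tool_pos: [0.4092, 0.1747, 0.2485]
tool_rot: [3.141, -0.001, 1.205]
contact_force: [-0.2, 0.0, -0.4]
opening: 0.0919
```

```bash
python3 - <<'E'
from h import *
s,c=snap("w3"); print(s["tool_pos"],s["tool_rot"],s["opening"])
f=c["frame"]; cv2.imwrite("pics/w3b.png",np.hstack([cv2.resize(f[90:235,190:330],None,fx=4,fy=4,interpolation=cv2.INTER_CUBIC)]))
E
```

```text
[0.40922597 0.17472433 0.24853548] [ 3.14062200e+00 -5.65312956e-04  1.20531565e+00] 0.0919159732559927
```

View pics/w3b.png

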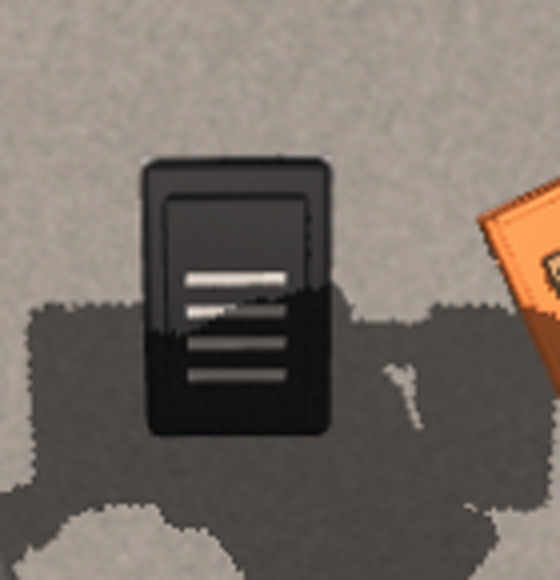

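```bash
python3 - <<'E'
from h import *
s,c=load("w3")
w=wplane(c,s,np.float64([(143,164),(330,163),(329,435),(149,435)])/4+[190-.4,90-.4],.038)[:,:2]
o=np.array([[-.03,.045],[.03,.045],[.03,-.045],[-.03,-.045]]); a,t,r=fit(o,w); print(a,t,r,[np.linalg.norm(w[i]-w[i-1]).round(4) for i in range(4)])
from cell import robot
go(robot.observe(),[*t,.006],np.pi/2+a)
E
```

```text
-0.36173889163426076 [0.4051625 0.181599 ] [1.5768363  1.71031197 1.33825405 1.59756688] [np.float64(0.0874), np.float64(0.0578), np.float64(0.0876), np.float64(0.0584)]
shift before turn [  4.9  -6.5 242.4] turn -0.002 shift after turn [  4.9  -6.4 242.4]
```

Call:
{"op": "apply_moves", "data": {"rows": [{"xyz":[5,-6.5,50],"turn":-0.002},{"xyz":[0,0,60],"turn":0},{"xyz":[0,0,60],"turn":0},{"xyz":[0,0,40],"turn":0},{"xyz":[0,0,22],"turn":0},{"xyz":[0,0,8],"turn":0},{"xyz":[0,0,0],"turn":0}]}}

```text
time: 9.0
tool_pos: [0.4053, 0.1817, 0.0079]
tool_rot: [3.142, 0.0, 1.207]
contact_force: [-0.4, 0.1, -0.2]
opening: 0.0919
```

Call:
{"op": "apply_moves", "data": {"rows": [{"xyz":[0,0,0],"turn":0},{"xyz":[0,0,0],"turn":0},{"xyz":[0,0,0],"turn":0},{"xyz":[0,0,0],"turn":0},{"xyz":[0,0,0],"turn":0},{"xyz":[0,0,0],"turn":0}], "gripper": 0.4, "newtons": 35}}

```text
time: 9.75
tool_pos: [0.405, 0.1818, 0.008]
tool_rot: [3.141, -0.0, 1.206]
contact_force: [-1.1, 0.5, 5.4]
opening: 0.0597
```

Call:
{"op": "apply_moves", "data": {"rows": [{"xyz":[0,0,-60],"turn":0},{"xyz":[0,0,-60],"turn":0},{"xyz":[0,0,-60],"turn":-0.158},{"xyz":[0,0,-60],"turn":-0.158},{"xyz":[0,0,0],"turn":-0.158},{"xyz":[-52,29,0],"turn":0},{"xyz":[-52,29,0],"turn":0},{"xyz":[-52,29,0],"turn":0},{"xyz":[-52,29,0],"turn":0},{"xyz":[-52,29,0],"turn":0}]}}

```text
time: 11.0
tool_pos: [0.5778, -0.0626, 0.2464]
tool_rot: [-3.139, -0.001, 1.68]
contact_force: [0.8, 0.4, -5.6]
opening: 0.0598
```

Call:
{"op": "apply_moves", "data": {"rows": [{"xyz":[-52,29,0],"turn":0},{"xyz":[-52,29,0],"turn":0},{"xyz":[-52,27,0],"turn":0},{"xyz":[0,0,0],"turn":0},{"xyz":[0,0,0],"turn":0}]}}

```text
time: 11.62
tool_pos: [0.6782, -0.2065, 0.2456]
tool_rot: [-3.138, -0.002, 1.679]
contact_force: [-0.1, 0.2, -4.3]
opening: 0.0597
```

```bash
python3 - <<'E'
from h import *
s,c=snap("w4"); print(s["tool_pos"],s["tool_rot"],s["opening"])
f=c["frame"]; cv2.imwrite("pics/w4b.png",cv2.resize(f[0:240,156:356],None,fx=2.5,fy=2.5,interpolation=cv2.INTER_CUBIC))
E
```

```text
[ 0.67824646 -0.20649421  0.24556673] [-3.13827150e+00 -2.23206309e-03  1.67937576e+00] 0.05965205875278889
```

View pics/w4b.png

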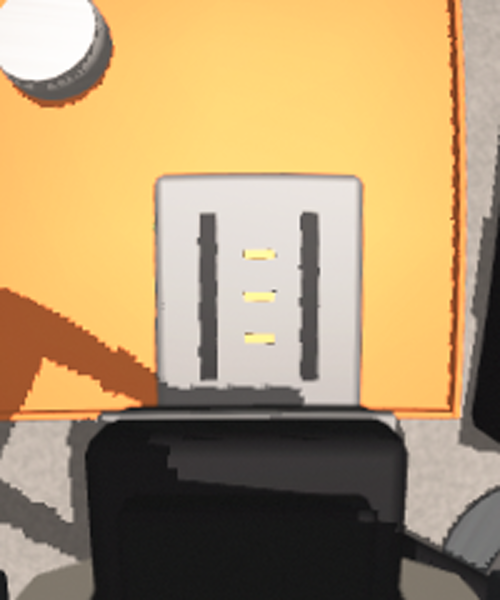

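```bash
python3 - <<'E'
from h import *
s,c=load("w4")
P=lambda p,z: wplane(c,s,(np.float64(p)+.5)/2.5-.5+[156,0],z)[:,:2]
e=P([(157,178),(361,178)],.049); m=P([(259.5,296.5)],.049)[0]; st=P([(208,213),(208,380),(310,213),(310,380)],.049)
print("far edge",e,np.linalg.norm(e[1]-e[0]),"ang",np.arctan2(*(e[1]-e[0])[::-1])); print("centre",m,st.mean(0),"to edge",np.linalg.norm(e.mean(0)-m))
d=st[0]-st[1]; print("strip ang",np.arctan2(-d[0],d[1]))
q=P([(455,3),(452,412)],.016); print("tray back right corner?",q, np.arctan2(-(q[0]-q[1])[0],(q[0]-q[1])[1]))
E
```

```text
far edge [[ 0.62240786 -0.08997221]
 [ 0.71807345 -0.07918977]] 0.09627131416306399 ang 0.11223609344954669
centre [ 0.67668779 -0.14205817] [ 0.67649264 -0.14203349] to edge 0.0578376302432498
strip ang 0.10282289818009722
tray back right corner? [[ 0.76368164  0.03514183]
 [ 0.78781137 -0.19097345]] 0.10631194633352258
```

Call:
{"op": "apply_moves", "data": {"rows": [{"xyz":[32,2,0],"turn":0},{"xyz":[32.5,2,0],"turn":0},{"xyz":[0,0,0],"turn":0},{"xyz":[0,0,50],"turn":0},{"xyz":[0,0,50],"turn":0},{"xyz":[0,0,40],"turn":0},{"xyz":[0,0,25],"turn":0},{"xyz":[0,0,10],"turn":0},{"xyz":[0,0,6],"turn":0},{"xyz":[0,0,0],"turn":0}]}}

```text
time: 12.92
tool_pos: [0.6763, -0.1423, 0.0676]
tool_rot: [3.14, 0.001, 1.68]
contact_force: [0.5, 0.7, -4.1]
opening: 0.0601
```

Call:
{"op": "apply_moves", "data": {"rows": [{"xyz":[0,-1,5],"turn":0},{"xyz":[0,0,3],"turn":0},{"xyz":[0,0,1],"turn":0},{"xyz":[0,0,0],"turn":0}]}}

```text
time: 13.42
tool_pos: [0.6749, -0.1424, 0.0577]
tool_rot: [-3.142, 0.0, 1.68]
contact_force: [-0.2, 0.3, -4.4]
opening: 0.0597
```

Call:
{"op": "apply_moves", "data": {"rows": [{"xyz":[0,0,1],"turn":0},{"xyz":[0,0,0],"turn":0}]}}

```text
time: 13.68
tool_pos: [0.6751, -0.1424, 0.0571]
tool_rot: [3.141, 0.0, 1.68]
contact_force: [0.5, -0.2, -2.5]
opening: 0.0598
```

Call:
{"op": "apply_moves", "data": {"rows": [{"xyz":[0,0,0],"turn":0},{"xyz":[0,0,0],"turn":0},{"xyz":[0,0,-20],"turn":0},{"xyz":[0,0,-50],"turn":0},{"xyz":[0,0,-60],"turn":0},{"xyz":[0,0,-60],"turn":0}], "gripper": 0.85}}

```text
time: 14.42
tool_pos: [0.6748, -0.1423, 0.2491]
tool_rot: [3.141, 0.0, 1.68]
contact_force: [0.1, 0.3, 0.4]
opening: 0.0777
```

Call:
{"op": "apply_moves", "data": {"rows": [{"xyz":[58,-7,0],"turn":0},{"xyz":[58,-7,0],"turn":0},{"xyz":[58,-7,0],"turn":0},{"xyz":[58,-7,0],"turn":0},{"xyz":[58,-7,0],"turn":0},{"xyz":[58,-7,0],"turn":0},{"xyz":[58,-7,0],"turn":0},{"xyz":[58,-7,0],"turn":0},{"xyz":[55,-6,0],"turn":0},{"xyz":[0,0,0],"turn":0}], "gripper": 1}}

```text
time: 15.68
tool_pos: [0.5551, 0.3708, 0.2467]
tool_rot: [3.141, -0.001, 1.685]
contact_force: [-0.5, -0.5, -0.5]
opening: 0.0918
```

Call:
{"op": "apply_moves", "data": {"rows": [{"xyz":[0,0,0],"turn":0},{"xyz":[0,0,0],"turn":0}]}}

```text
time: 15.92
tool_pos: [0.5575, 0.3653, 0.247]
tool_rot: [3.141, 0.0, 1.678]
contact_force: [0.4, -0.7, -0.9]
opening: 0.0915
```

```bash
cat >> h.py <<'E'
def brown(c,box,v=40,lo=90): # fit ellipse to largest brown hull in box x0,y0,x1,y1
    x0,y0,x1,y1=box; hsv=cv2.cvtColor(c["frame"],cv2.COLOR_BGR2HSV)[y0:y1,x0:x1]
    m=cv2.inRange(hsv,(5,lo,v),(17,200,255)); m=cv2.morphologyEx(m,cv2.MORPH_OPEN,np.ones((2,2)))
    k=max(cv2.findContours(m,0,1)[0],key=cv2.contourArea); return k.reshape(-1,2)+[x0,y0]
E
python3 - <<'E'
from h import *
s,c=snap("w5"); print(s["tool_pos"],s["tool_rot"],s["opening"])
k=brown(c,(150,60,380,225)); print(k.min(0),k.max(0))
for z in(.05,0):
    w=(wplane(c,s,cv2.convexHull(k.astype(np.int32)).reshape(-1,2),z)[:,:2]*1e3).astype(np.float32); print(cv2.minEnclosingCircle(w),cv2.fitEllipse(w))
f=c["frame"]; cv2.imwrite("pics/w5b.png",cv2.resize(f[60:230,170:350],None,fx=3,fy=3,interpolation=cv2.INTER_CUBIC))
E
```

```text
[0.55751428 0.36534009 0.24697415] [3.14116791e+00 3.30020029e-04 1.67789714e+00] 0.09149135825622526
[229 134] [283 189]
((558.8392944335938, 376.357666015625), 34.74582290649414) ((558.7391357421875, 375.9610290527344), (66.39104461669922, 69.36900329589844), 7.068314552307129)
((560.087646484375, 367.849609375), 39.63554763793945) ((559.9734497070312, 367.39715576171875), (75.7341537475586, 79.13121795654297), 7.068608283996582)
```

View pics/w5b.png

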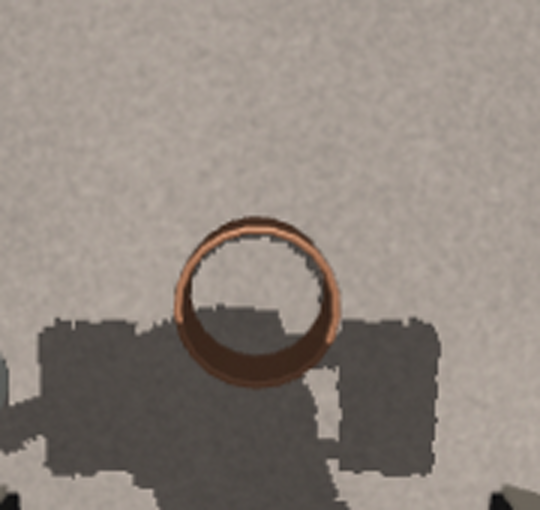

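Call:
{"op": "apply_moves", "data": {"rows": [{"xyz":[10,2.5,50],"turn":0},{"xyz":[0,0,60],"turn":0},{"xyz":[0,0,55],"turn":0},{"xyz":[0,0,40],"turn":0},{"xyz":[0,0,22],"turn":0},{"xyz":[0,0,8],"turn":0},{"xyz":[0,0,0],"turn":0}]}}

```text
time: 16.85
tool_pos: [0.5588, 0.3764, 0.012]
tool_rot: [3.141, 0.0, 1.679]
contact_force: [-0.3, -0.7, 0.6]
opening: 0.0916
```

Call:
{"op": "apply_moves", "data": {"rows": [{"xyz":[0,0,0],"turn":0},{"xyz":[0,0,0],"turn":0},{"xyz":[0,0,0],"turn":0},{"xyz":[0,0,0],"turn":0},{"xyz":[0,0,0],"turn":0}], "gripper": 0.4, "newtons": 20}}

```text
time: 17.48
tool_pos: [0.5585, 0.3772, 0.0125]
tool_rot: [3.14, -0.0, 1.68]
contact_force: [-0.8, -1.2, 5.4]
opening: 0.0689
```

Call:
{"op": "apply_moves", "data": {"rows": [{"xyz":[0,0,-40],"turn":0},{"xyz":[0,0,-60],"turn":0},{"xyz":[0,0,-50],"turn":0},{"xyz":[-56,8,0],"turn":0},{"xyz":[-56,8,0],"turn":0},{"xyz":[-56,8,0],"turn":0},{"xyz":[-56,8,0],"turn":0},{"xyz":[-56,9,0],"turn":0},{"xyz":[-56,9,0],"turn":0},{"xyz":[-56,9,0],"turn":0}]}}

```text
time: 18.73
tool_pos: [0.6596, -0.008, 0.1614]
tool_rot: [-3.141, -0.0, 1.68]
contact_force: [0.8, -0.4, -0.7]
opening: 0.0687
```

Call:
{"op": "apply_moves", "data": {"rows": [{"xyz":[0,0,0],"turn":0},{"xyz":[0,0,0],"turn":0},{"xyz":[0,0,40],"turn":0},{"xyz":[0,0,40],"turn":0},{"xyz":[0,0,30],"turn":0},{"xyz":[0,0,15],"turn":0},{"xyz":[0,0,10],"turn":0},{"xyz":[0,0,0],"turn":0}]}}

```text
time: 19.73
tool_pos: [0.6596, -0.0058, 0.0269]
tool_rot: [3.141, 0.0, 1.68]
contact_force: [0.1, -0.6, -0.3]
opening: 0.0686
```

Call:
{"op": "apply_moves", "data": {"rows": [{"xyz":[-0.5,0,6],"turn":0},{"xyz":[0,0,4],"turn":0},{"xyz":[0,0,1],"turn":0},{"xyz":[0,0,0],"turn":0}]}}

```text
time: 20.23
tool_pos: [0.6598, -0.0069, 0.0165]
tool_rot: [3.141, 0.0, 1.68]
contact_force: [-2.6, 0.2, 4.7]
opening: 0.0691
```

Call:
{"op": "apply_moves", "data": {"rows": [{"xyz":[0,0,0],"turn":0},{"xyz":[0,0,0],"turn":0},{"xyz":[0,0,0],"turn":0},{"xyz":[0,0,-30],"turn":0},{"xyz":[0,0,-60],"turn":0},{"xyz":[0,0,-60],"turn":0},{"xyz":[0,0,-60],"turn":0},{"xyz":[0,0,0],"turn":0},{"xyz":[0,0,0],"turn":0}], "gripper": 0.9}}

```text
time: 21.35
tool_pos: [0.6592, -0.0067, 0.225]
tool_rot: [-3.141, -0.0, 1.68]
contact_force: [-0.7, -0.4, -1.2]
opening: 0.0826
```

```bash
python3 - <<'E'
from h import *
s,c=snap("w6"); print(s["tool_pos"],s["tool_rot"],s["opening"])
f=c["frame"]; cv2.imwrite("pics/w6b.png",cv2.resize(f[0:235,110:400],None,fx=2.5,fy=2.5,interpolation=cv2.INTER_CUBIC))
E
```

```text
[ 0.65916138 -0.00667963  0.22498803] [-3.14062182e+00 -1.22125562e-04  1.67983521e+00] 0.08255868131080339
```

View pics/w6b.png

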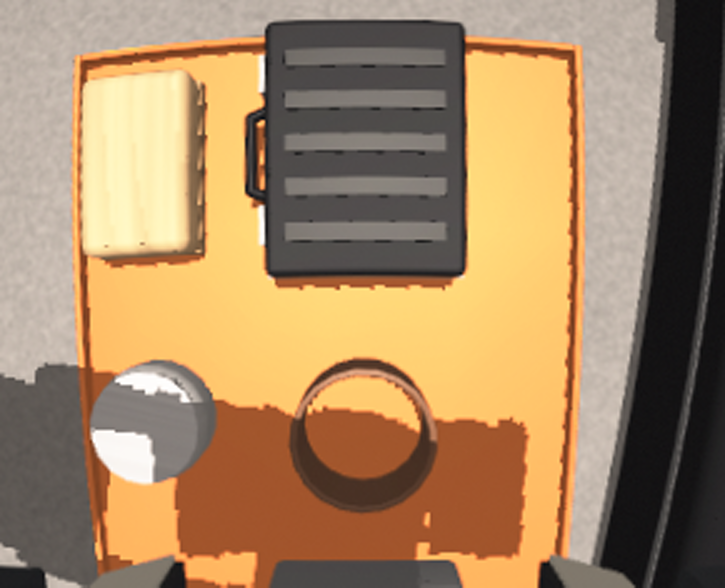

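```bash
python3 - <<'E'
from h import *
s,c=load("w6")
P=lambda p,z: wplane(c,s,(np.float64(p)+.5)/2.5-.5+[110,0],z)[:,:2]
a=.109; R=np.array([[np.cos(a),-np.sin(a)],[np.sin(a),np.cos(a)]])
w=P([(291,436),(437,436),(364,367),(364,511)],.054); ctr=np.array([w[:2].mean(0)@[1,0],w[2:].mean(0)@[0,1]]); print("wide",w.round(4).tolist(),w.mean(0))
o=np.array([[-.045,.06],[.045,.06],[.045,-.06],[-.045,-.06]])
A,t,r=fit(o,P([(266,24),(464,24),(464,276),(267,274)],.054)); print("case",A,t,r)
w=P([(84,80),(192,71),(190,252),(86,256)],.044); A2,t2,r=fit(o*[[55/90,.75]],w); print("block",A2,t2,r,"in case frame",(t2-t)@R)
print("target",t+R@[0,-.135])
E
```

```text
wide [[0.6269, -0.0086], [0.6928, -0.0014], [0.6565, 0.0262], [0.6638, -0.0405]] [ 0.66000116 -0.00606438]
case 0.10841801679229955 [0.64619189 0.1254568 ] [1.97891952 1.98276098 2.01727699 2.7445836 ]
block 0.10575840905157176 [0.54105671 0.11160398] [1.06879981 2.47760444 1.8385126  3.0639896 ] in case frame [-0.10601821 -0.00233356]
target [ 0.66087777 -0.00874202]
```

Call:
{"op": "apply_moves", "data": {"rows": [{"xyz":[-56,-21,-4],"turn":0},{"xyz":[-56,-21,-4],"turn":0},{"xyz":[-56,-21,-4],"turn":0},{"xyz":[-56,-22,-4],"turn":0},{"xyz":[-56,-22,-4],"turn":0},{"xyz":[-56,-22,-4],"turn":0},{"xyz":[0,0,0],"turn":0},{"xyz":[0,0,0],"turn":0},{"xyz":[0,0,0],"turn":0}]}}

```text
time: 22.52
tool_pos: [0.5683, -0.3531, 0.249]
tool_rot: [-3.141, -0.001, 1.682]
contact_force: [0.1, -0.2, -0.6]
opening: 0.0825
```

```bash
python3 - <<'E'
from h import *
s,c=snap("w7"); print(s["tool_pos"],s["tool_rot"],s["opening"])
f=c["frame"]; cv2.imwrite("pics/w7b.png",cv2.resize(f[60:230,170:350],None,fx=3,fy=3,interpolation=cv2.INTER_CUBIC))
E
```

```text
[ 0.56834668 -0.35309848  0.24895478] [-3.14068341e+00 -1.24355606e-03  1.68163202e+00] 0.08253912416367894
```

View pics/w7b.png

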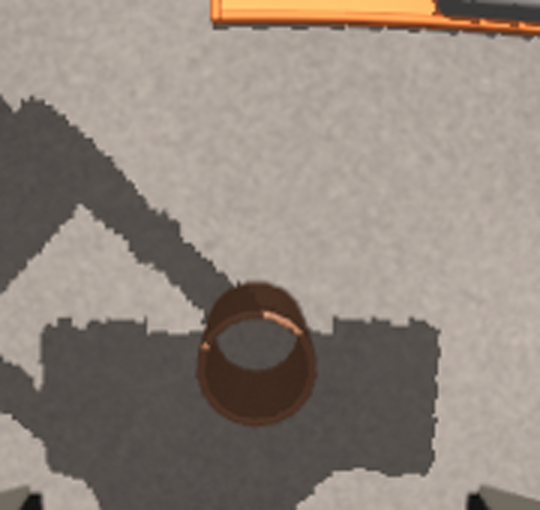

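```bash
python3 - <<'E'
from h import *
s,c=load("w7")
w=wplane(c,s,(np.float64([(197,366),(316,366),(256.5,311),(256.5,425)])+.5)/3-.5+[170,60],.08)[:,:2]; print(w,np.linalg.norm(w[0]-w[1]),np.linalg.norm(w[2]-w[3]),w.mean(0))
from cell import robot
go(robot.observe(),[*w.mean(0),.055])
E
```

```text
[[ 0.54748273 -0.36203982]
 [ 0.59217049 -0.35706669]
 [ 0.56749379 -0.33864572]
 [ 0.5724104  -0.38272274]] 0.044963626404273364 0.04435038735848069 [ 0.56988935 -0.36011874]
shift before turn [ -7.3   0.7 194.2] turn 0 shift after turn [ -7.3   0.7 194.2]
```

Call:
{"op": "apply_moves", "data": {"rows": [{"xyz":[-6.5,0.5,40],"turn":0},{"xyz":[0,0,50],"turn":0},{"xyz":[0,0,45],"turn":0},{"xyz":[0,0,35],"turn":0},{"xyz":[0,0,18],"turn":0},{"xyz":[0,0,6],"turn":0},{"xyz":[0,0,0],"turn":0}]}}

```text
time: 23.45
tool_pos: [0.5697, -0.3613, 0.0567]
tool_rot: [3.141, 0.001, 1.68]
contact_force: [-0.5, -0.2, 0.3]
opening: 0.0824
```

Call:
{"op": "apply_moves", "data": {"rows": [{"xyz":[0,0,0],"turn":0},{"xyz":[0,0,0],"turn":0},{"xyz":[0,0,0],"turn":0},{"xyz":[0,0,0],"turn":0},{"xyz":[0,0,0],"turn":0},{"xyz":[0,0,0],"turn":0}], "gripper": 0.2, "newtons": 20}}

```text
time: 24.2
tool_pos: [0.5691, -0.3613, 0.0559]
tool_rot: [3.141, 0.0, 1.68]
contact_force: [0.6, 0.0, 1.5]
opening: 0.0463
```

Call:
{"op": "apply_moves", "data": {"rows": [{"xyz":[0,0,-50],"turn":0},{"xyz":[0,0,-60],"turn":0},{"xyz":[0,0,-50],"turn":0},{"xyz":[57,21,0],"turn":0},{"xyz":[57,21,0],"turn":0},{"xyz":[57,21,0],"turn":0},{"xyz":[57,22,0],"turn":0},{"xyz":[57,22,0],"turn":0},{"xyz":[56.5,22,0],"turn":0},{"xyz":[0,0,0],"turn":0}]}}

```text
time: 25.45
tool_pos: [0.6605, -0.0027, 0.2152]
tool_rot: [-3.141, -0.001, 1.686]
contact_force: [-0.9, -0.5, -1.5]
opening: 0.046
```

Call:
{"op": "apply_moves", "data": {"rows": [{"xyz":[0,0,0],"turn":0},{"xyz":[0,0,0],"turn":0},{"xyz":[0,0,40],"turn":0},{"xyz":[0,0,40],"turn":0},{"xyz":[0,0,15],"turn":0},{"xyz":[0,0,0],"turn":0},{"xyz":[0,0,0],"turn":0}]}}

```text
time: 26.32
tool_pos: [0.6613, -0.0082, 0.1226]
tool_rot: [3.138, 0.001, 1.679]
contact_force: [-0.1, -0.0, -0.4]
opening: 0.046
```

```bash
python3 - <<'E'
from h import *
s,c=snap("w8"); print(s["tool_pos"],s["tool_rot"],s["opening"])
f=c["frame"]; cv2.imwrite("pics/w8b.png",cv2.resize(f[90:290,150:370],None,fx=3,fy=3,interpolation=cv2.INTER_CUBIC))
go(s,[.660,-.008,.060])
E
```

```text
[ 0.66125378 -0.00820141  0.12261915] [3.13849584e+00 8.10804194e-04 1.67922447e+00] 0.04597574654827622
shift before turn [ 0.4 -1.4 62.6] turn 0 shift after turn [ 0.4 -1.4 62.6]
```

View pics/w8b.png

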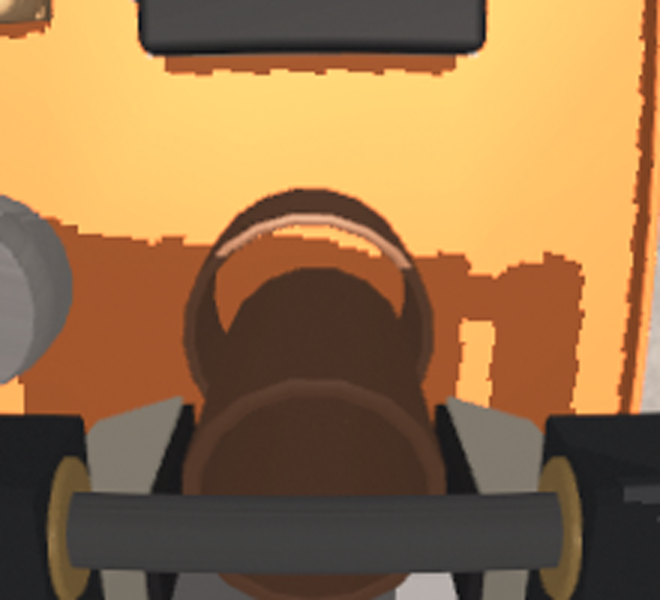

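Call:
{"op": "apply_moves", "data": {"rows": [{"xyz":[0,-1,10],"turn":0},{"xyz":[0,0,15],"turn":0},{"xyz":[0,0,15],"turn":0},{"xyz":[0,0,12],"turn":0},{"xyz":[0,0,6],"turn":0},{"xyz":[0,0,2],"turn":0},{"xyz":[0,0,0],"turn":0}]}}

```text
time: 27.25
tool_pos: [0.6594, -0.0078, 0.061]
tool_rot: [3.141, 0.0, 1.68]
contact_force: [-0.2, 0.5, 0.1]
opening: 0.0457
```

Call:
{"op": "apply_moves", "data": {"rows": [{"xyz":[0,0,1],"turn":0},{"xyz":[0,0,0],"turn":0}]}}

```text
time: 27.5
tool_pos: [0.6593, -0.0078, 0.06]
tool_rot: [3.141, 0.0, 1.68]
contact_force: [-0.3, -0.0, 0.3]
opening: 0.046
```

Call:
{"op": "apply_moves", "data": {"rows": [{"xyz":[0,0,0],"turn":0},{"xyz":[0,0,0],"turn":0},{"xyz":[0,0,-20],"turn":0},{"xyz":[0,0,-60],"turn":0},{"xyz":[0,0,-60],"turn":0},{"xyz":[0,0,-60],"turn":0},{"xyz":[0,0,0],"turn":0},{"xyz":[0,0,0],"turn":0}], "gripper": 0.7}}

```text
time: 28.5
tool_pos: [0.6588, -0.0077, 0.2592]
tool_rot: [-3.141, -0.0, 1.68]
contact_force: [-0.6, 0.0, -1.3]
opening: 0.0644
```

```bash
python3 - <<'E'
from h import *
s,c=snap("w9"); print(s["tool_pos"],s["tool_rot"],s["opening"])
f=c["frame"]; cv2.imwrite("pics/w9b.png",cv2.resize(f[90:240,180:330],None,fx=4,fy=4,interpolation=cv2.INTER_CUBIC))
go(s,[.42,-.20,.28])
E
```

```text
[ 0.65883053 -0.00773111  0.25920308] [-3.14095110e+00 -5.82990584e-05  1.67979005e+00] 0.06435323290764741
shift before turn [-165.1 -258.3  -20.6] turn 0 shift after turn [-165.1 -258.3  -20.6]
```

View pics/w9b.png

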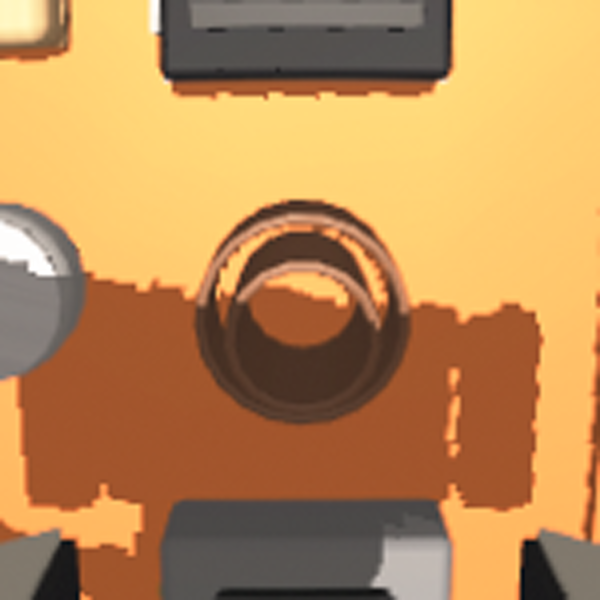

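Call:
{"op": "apply_moves", "data": {"rows": [{"xyz":[-25,-48,-4],"turn":0},{"xyz":[-25,-48,-4],"turn":0},{"xyz":[-25,-48,-4],"turn":0},{"xyz":[-25,-48,-4],"turn":0},{"xyz":[-26,-48,-4],"turn":0},{"xyz":[-26,-47,-4],"turn":0},{"xyz":[0,0,0],"turn":0.185},{"xyz":[0,0,0],"turn":0.185},{"xyz":[0,0,0],"turn":0.185},{"xyz":[0,0,0],"turn":0.185}]}}

```text
time: 29.8
tool_pos: [0.3897, -0.1897, 0.282]
tool_rot: [-3.138, 0.0, 0.933]
contact_force: [0.5, -0.2, -1.1]
opening: 0.0644
```

Call:
{"op": "apply_moves", "data": {"rows": [{"xyz":[0,0,0],"turn":0},{"xyz":[0,0,0],"turn":0}]}}

```text
time: 30.05
tool_pos: [0.3901, -0.1899, 0.2829]
tool_rot: [-3.14, 0.0, 0.943]
contact_force: [-0.6, 0.1, -0.3]
opening: 0.0643
```

```bash
python3 - <<'E'
from h import *
s,c=load("w9")
w=wplane(c,s,(np.float64([(228,335),(381,335),(304,264),(304,409)])+.5)/4-.5+[180,90],.084)[:,:2]; print("mid",w.mean(0),np.linalg.norm(w[0]-w[1]),np.linalg.norm(w[2]-w[3]))
s,c=snap("w10"); print(s["tool_pos"],s["tool_rot"],s["opening"])
f=c["frame"]; cv2.imwrite("pics/w10b.png",cv2.resize(f[60:240,150:350],None,fx=3,fy=3,interpolation=cv2.INTER_CUBIC))
E
```

```text
mid [ 0.66010807 -0.00645169] 0.0438841454542299 0.04255849592577017
[ 0.39013921 -0.18987037  0.2829273 ] [-3.13985339e+00  9.22302696e-05  9.43494402e-01] 0.06427059065959738
```

View pics/w10b.png

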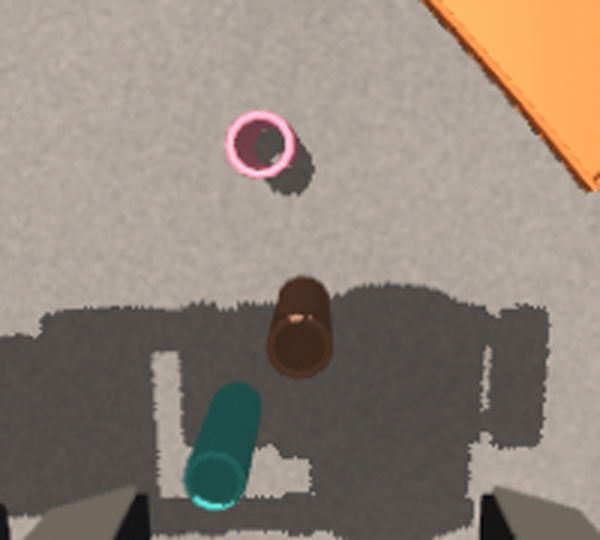

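```bash
python3 - <<'E'
from h import *
s,c=load("w10")
w=wplane(c,s,(np.float64([(267,346),(332,346),(299.5,314),(299.5,378)])+.5)/3-.5+[150,60],.11)[:,:2]; print(w.mean(0),np.linalg.norm(w[0]-w[1]),np.linalg.norm(w[2]-w[3]))
from cell import robot
go(robot.observe(),[*w.mean(0),.086])
E
```

```text
[ 0.38592147 -0.18652257] 0.024706714221734923 0.02490360151024444
shift before turn [  0.3  -5.2 197.1] turn 0 shift after turn [  0.3  -5.2 197.1]
```

Call:
{"op": "apply_moves", "data": {"rows": [{"xyz":[0,-5,40],"turn":0},{"xyz":[0,0,50],"turn":0},{"xyz":[0,0,45],"turn":0},{"xyz":[0,0,35],"turn":0},{"xyz":[0,0,18],"turn":0},{"xyz":[0,0,9],"turn":0},{"xyz":[0,0,0],"turn":0},{"xyz":[0,0,0],"turn":0}]}}

```text
time: 31.1
tool_pos: [0.3869, -0.1875, 0.0874]
tool_rot: [3.14, 0.0, 0.94]
contact_force: [0.1, 0.2, -1.0]
opening: 0.0641
```

Call:
{"op": "apply_moves", "data": {"rows": [{"xyz":[0,0,0],"turn":0},{"xyz":[0,0,0],"turn":0},{"xyz":[0,0,0],"turn":0},{"xyz":[0,0,0],"turn":0},{"xyz":[0,0,0],"turn":0},{"xyz":[0,0,0],"turn":0}], "gripper": 0.1, "newtons": 15}}

```text
time: 31.85
tool_pos: [0.3864, -0.1872, 0.0867]
tool_rot: [3.142, 0.0, 0.94]
contact_force: [0.3, -0.1, 0.6]
opening: 0.0255
```

Call:
{"op": "apply_moves", "data": {"rows": [{"xyz":[0,0,-50],"turn":0},{"xyz":[0,0,-55],"turn":0},{"xyz":[0,0,-45],"turn":0},{"xyz":[51,19,0],"turn":0},{"xyz":[51,19,0],"turn":0},{"xyz":[51,19,0],"turn":0},{"xyz":[51,19,0],"turn":0},{"xyz":[51,19,0],"turn":0},{"xyz":[52,19.5,0],"turn":0},{"xyz":[0,0,0],"turn":0}]}}

```text
time: 33.1
tool_pos: [0.6616, -0.0042, 0.2342]
tool_rot: [-3.139, 0.001, 0.943]
contact_force: [-1.4, -0.3, -1.7]
opening: 0.0259
```

Call:
{"op": "apply_moves", "data": {"rows": [{"xyz":[0,0,0],"turn":0},{"xyz":[0,0,0],"turn":0},{"xyz":[0,0,30],"turn":0},{"xyz":[0,0,20],"turn":0},{"xyz":[0,0,0],"turn":0},{"xyz":[0,0,0],"turn":0}]}}

```text
time: 33.85
tool_pos: [0.6602, -0.0074, 0.1883]
tool_rot: [3.14, -0.001, 0.939]
contact_force: [0.7, -0.3, -0.0]
opening: 0.0257
```

```bash
python3 - <<'E'
from h import *
s,c=snap("w11"); print(s["tool_pos"],s["tool_rot"],s["opening"])
f=c["frame"]; cv2.imwrite("pics/w11b.png",cv2.resize(f[90:290,150:370],None,fx=3,fy=3,interpolation=cv2.INTER_CUBIC))
go(s,[.660,-.0066,.092])
E
```

```text
[ 0.66021646 -0.00737773  0.18832223] [ 3.13965383e+00 -9.78877616e-04  9.39046690e-01] 0.025748165056880996
shift before turn [ 0.4 -0.8 96.3] turn 0 shift after turn [ 0.4 -0.8 96.3]
```

View pics/w11b.png

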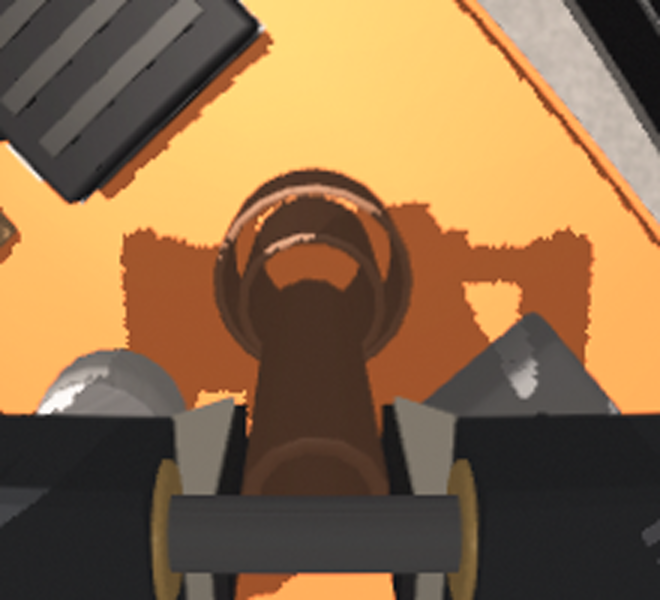

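Call:
{"op": "apply_moves", "data": {"rows": [{"xyz":[0,-0.5,15],"turn":0},{"xyz":[0,0,15],"turn":0},{"xyz":[0,0,10],"turn":0},{"xyz":[0,0,0],"turn":0}]}}

```text
time: 34.4
tool_pos: [0.6589, -0.0064, 0.1451]
tool_rot: [-3.139, 0.001, 0.94]
contact_force: [-0.3, 0.0, -0.5]
opening: 0.0256
```

Call:
{"op": "apply_moves", "data": {"rows": [{"xyz":[0,0,15],"turn":0},{"xyz":[0,0,15],"turn":0},{"xyz":[0,0,12],"turn":0},{"xyz":[0,0,8],"turn":0},{"xyz":[0,0,4],"turn":0},{"xyz":[0,0,2],"turn":0},{"xyz":[0,0,0],"turn":0}]}}

```text
time: 35.28
tool_pos: [0.6598, -0.0065, 0.0911]
tool_rot: [3.141, -0.0, 0.94]
contact_force: [0.4, -0.3, -0.2]
opening: 0.0258
```

Call:
{"op": "apply_moves", "data": {"rows": [{"xyz":[0,0,0.5],"turn":0},{"xyz":[0,0,0],"turn":0},{"xyz":[0,0,0],"turn":0},{"xyz":[0,0,-20],"turn":0},{"xyz":[0,0,-50],"turn":0},{"xyz":[0,0,-60],"turn":0},{"xyz":[-10,0,-60],"turn":0},{"xyz":[-60,0,0],"turn":0},{"xyz":[-60,0,0],"turn":0},{"xyz":[0,0,0],"turn":0}], "gripper": 0.5}}

```text
time: 36.52
tool_pos: [0.5809, -0.1146, 0.281]
tool_rot: [3.141, 0.001, 0.935]
contact_force: [0.4, 0.3, 0.1]
opening: 0.0455
```

```bash
python3 - <<'E'
from h import *
from cell import robot
s,c=snap("w12"); print(s["tool_pos"],s["tool_rot"],s["opening"],s["contact_force"])
t=robot.read_camera("scene"); np.savez("scene1.npz",**t)
f=c["frame"]; a=cv2.resize(t["frame"][130:330,110:330],None,fx=1.8,fy=1.8,interpolation=cv2.INTER_CUBIC)
b=cv2.resize(f[0:240,:],None,fx=1.5,fy=1.5,interpolation=cv2.INTER_CUBIC)[:,:768]
a=cv2.resize(a,(264,240)); cv2.imwrite("pics/fin.png",np.vstack([b,cv2.copyMakeBorder(a,0,0,0,768-264,0)]))
E
```

```text
[ 0.58091552 -0.11458077  0.28096546] [3.14091098e+00 8.20864578e-04 9.35123769e-01] 0.04548930209570254 [0.35472396 0.31524354 0.11768316]
```

View pics/fin.png

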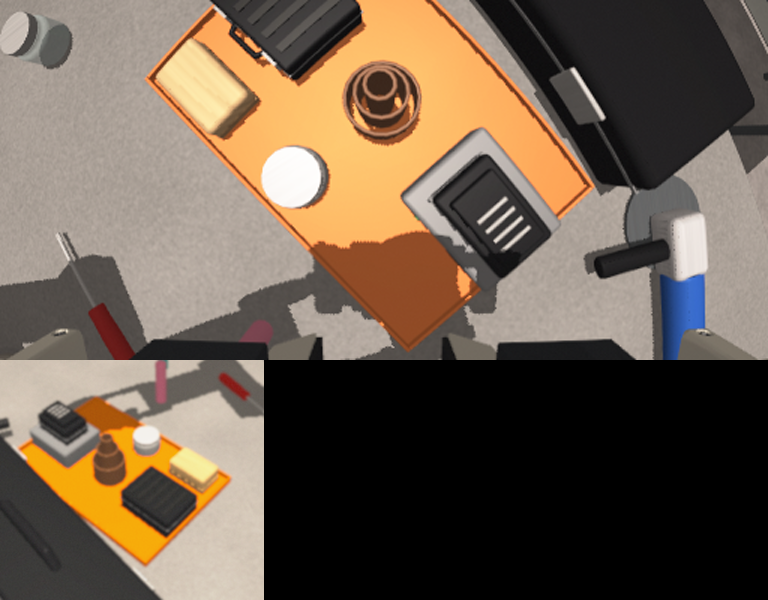

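```bash
python3 - <<'E'
from h import *
s,c=load("w12"); P=lambda p,z: wplane(c,s,(np.float64(p)+.5)/1.5-.5,z)[:,:2]
o=np.array([[-.03,.045],[.03,.045],[.03,-.045],[-.03,-.045]])
w=P([(434,203),(487,155),(554,234),(500,278)],.087); a,t,r=fit(o,w); print("battery",a,t,r)
w=P([(403,190),(483,128),(560,222)],.049); a2,t2,r2=fit(np.array([[-.05,.06],[.05,.06],[.05,-.06]]),w); print("charger",a2,t2,r2)
R=np.array([[np.cos(.108),-np.sin(.108)],[np.sin(.108),np.cos(.108)]]); print("offset",(t-t2)@R)
E
```

```text
battery 0.11578068817974888 [ 0.67499543 -0.14287091] [2.43512357 2.66809325 0.70794113 3.91094454]
charger 0.0801187013016543 [ 0.67671331 -0.13947066] [5.2448719  6.0386891  4.33564732]
offset [-0.00207439 -0.00319527]
```

```bash
python3 -c "
from cell import robot
print(robot.hand_in())"
```

```text
the job is handed in; nothing more can be done
None
```

The job is done and handed in at about 36.6 s on the robot's clock. The battery is on the charger and the sanding block is cork down in front of the bit case. The three sleeves stand nested on the tray floor midway between charger and case, placed widest, then middle, then thinnest.

The last checks showed:
- **Nest:** In the final pictures the three sleeves stand upright and nested. The wide and middle sleeves each measured about 2–3 mm from the midpoint, and from each other they agree to within a millimetre. I did not measure the thin sleeve after release; it let go at the same position.
- **Sanding block:** It is parallel to the case front within about 0.2°. It measures 106 mm in front of the case centre and about 2 mm off the case's centre line. I aimed a few millimetres further forward than 105 mm to keep the fingers clear of the case handle.
- **Battery:** It sits flat and square to the tray. It measured 2–3 mm off the charger's centre.
- **Bystanders:** The wax tin and the jar look untouched, and the robot touched nothing at hand-in. The pink tube still stands in its place. The turquoise tube was not in the final view, but the fingers passed it with over 20 mm of clearance.

Some readings disagreed. Views of the charger differed by up to 3 mm, and I placed the battery by a compromise between them. In the last check of the charger, the corner fit was rough (4–6 mm residuals) and the angle was about 1.6° off, because the battery hid one corner. I viewed 16 pictures, two over the budget.

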